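Nudge a board carrier onto its jig pins

TASK

On the phone-repair bench the aluminium carrier plate is lying askew on top of the two locating pins of its steel jig base. Without gripping or lifting it, push it with your fingertips up to the jig's fence and along it until both of its holes drop over the two pins and the plate lies flat on the jig (press it down lightly if it hangs on the pins), then take your hand away. Do not disturb the other things on the bench.

Things in the scene. Friction and masses are not known exactly. Their poses are not given: they have to be found in the camera images.
- jig_base: Fixed dark steel jig base. Origin: on the table, under where the seated plate's centre lies; x points towards the fence, y along it. Deck: slab 14 mm high, x -60 to +46, y -85 to +85 mm. Fence on the +x side only, 12 mm thick, inner face at x = +46 mm, top 32 mm above the table; the other sides are open. Pins at (x, y) = (+20, -28) and (+20, +28) mm
- jig_pin_a (a point): centre of the tip of the steel pin at jig (+20, -28) mm, 20 mm above the table. Each pin is 8 mm in diameter and rises 6 mm above the deck: 2 mm straight, then a 4 mm cone to a flat tip 3 mm across
- jig_pin_b (a point): centre of the tip of the other pin, at jig (+20, +28) mm, the same as the first
- carrier_plate: Loose aluminium plate, 90 (x) by 140 (y) by 8 mm, 0.2 to 0.4 kg, with a circuit board 2.5 mm high on top. Origin: centre of its underside; axes as the jig's when seated, origin then at jig (0, 0, 14 mm), +x edge 1 mm short of the fence. It starts tilted about 5 degrees on the pin tips and its -x edge, 3-12 mm short of its place in jig x, 14-28 mm short in y, yaw within 3 degrees; slides at 1-4 N
- plate_hole_a (a point): centre of the mouth, on the plate's top face, of the hole that belongs over jig_pin_a; a through hole 10.5 mm in diameter at plate (+20, -28) mm
- plate_hole_b (a point): the same for the other through hole, at plate (+20, +28) mm, that belongs over jig_pin_b
- flux_jar: a bystander: small capped jar, 36 mm in diameter, 40 mm high, standing 130 to 160 mm from the jig's middle on its +y side; leave it where it is. Origin: centre of its underside
- screw_cup: a bystander: open white cup, 76 mm in diameter, 65 mm high, behind the fence; leave it where it is. Origin: centre of its underside
- screwdriver: a bystander: black-handled screwdriver, 150 mm long, about 20 mm thick, lying on the table on the open (-x) side of the jig, about 140 mm from its middle; leave it where it is. Origin: centre of its underside
- tweezers: a bystander: steel tweezers, 125 mm long, 6 mm high; leave it where it is. Origin: centre of its underside
- phone: a bystander: opened phone, 150 by 72 by 8 mm; leave it where it is. Origin: centre of its underside
- battery_pack: a bystander: flat grey battery pack, 85 by 55 by 7 mm; leave it where it is. Origin: centre of its underside
- spray_bottle: a bystander: clear bottle, 52 mm in diameter, 150 mm high; leave it where it is. Origin: centre of its underside
- tub_lid: a bystander: white round lid, 90 mm in diameter, 6 mm thick; leave it where it is. Origin: centre of its underside
Things that resemble listed ones, but are neither listed nor needed, are in the scene too. Leave any orange or purple look-alike of the carrier_plate alone.

How it is judged (in metres and radians):
At the end, for the whole second after the job is handed in: The plate lies flat on the jig's deck (underside within 1.2 mm of the deck, tilt under 0.02 rad), both holes over the pins (its origin within 2.5 mm of the seated place in jig x and y, turned less than 0.06 rad), at rest and let go (x of carrier_plate in the frame of jig_base between -0.0025 and 0.0025 m and y of carrier_plate in the frame of jig_base between -0.0025 and 0.0025 m and z of carrier_plate in the frame of jig_base between 0.012 and 0.0152 m and angle between carrier_plate's own z axis and vertical below 0.02 rad and angle between the x axis of carrier_plate and the x axis of jig_base, either way round below 0.06 rad and linear speed of carrier_plate below 0.01 m/s); the robot touches nothing.
It fails at once if the plate is lifted: its middle rises more than 12 mm above the deck, or it is tipped up by more than 0.25 rad (z of carrier_plate in the frame of jig_base above 0.026 m or angle between carrier_plate's own z axis and vertical above 0.25 rad).
It fails at once if a bystander is moved by more than 20 mm (distance of any of flux_jar, screw_cup, screwdriver, tweezers, phone, battery_pack, spray_bottle, tub_lid from where it was at the start of the episode above 0.02 m).
It also fails if it takes over 45 s, if anything falls off the work surface, if the arm or the gripper's body presses on something with over 40 N, if the wrist force passes 120 N, or if a joint passes its speed limit or range.

ROBOT

A 7-joint arm with a two-finger parallel gripper is mounted at the origin on the work surface. World frame = base frame: x ahead of the robot, y to its left, z up, the work surface at z = 0. Lengths are in mm, angles in rad, forces in N, time in s.
With the tool pointing down it reaches from about 425 to 875 mm from the base axis. Payload 4.7 kg.
Tool frame: the origin (TCP) lies at the very end of the fingers, on their centre line; the grasp point (between the pads) lies 19 mm behind it; z points along the fingers, x is the direction in which the jaws open and shut, and the axes are right-handed (so a half turn about z gives the same grasp; the last joint's range is limited). The gripper opens to 87 mm and grips with 3 to 60 N. Pads are 19 mm wide; open, the fingers measure 117 mm over their backs; the gripper's body (75 mm by 190 mm) begins 51 mm behind the grasp point.
Start: joints at [-1.087, 0.321, -0.07, 1.45, 0.023, 1.371, -0.057], TCP at [294.289, 579.586, 222.587] pointing down, gripper open.
Joint ranges: [-2.86, 2.86], [-0.3, 2.09], [-1.38, 1.24], [0.06, 2.45], [-1.56, 4.7], [0.09, 2.05], [-2.69, 2.69]. Speed limits (rad/s): [2.57, 2.57, 3.14, 3.14, 3.14, 3.14, 3.14].

INTERFACE

Orientations are given as [roll, pitch, yaw] about the fixed x, y, z axes, in that order (R = Rz(yaw) Ry(pitch) Rx(roll)).
In Python, from plant import ctrl gives the robot as it stands.
- The arm moves only by the shell command python3 -m handwheel 'ROWS' [OPENING] [FORCE]. ROWS is JSON, a list of rows, each an object of numbers: "x", "y", "z": the shift along the tool's x, y, z in mm; "ax", "ay", "az": the turn, a rotation vector about the tool's x, y, z in rad. A call has 1 to 20 rows; each row is the pose to reach, as a shift and turn from the pose commanded when the call began, along the tool's axes at that moment; what a row does not reach only later rows make up. A row lasts 1/8 s, in which the tool goes at most 62.5 mm and 10.7 degrees, less where a joint would pass 70% of its speed; a pose out of reach is approached as far as the arm can. A call with a gripper value outside its range is refused whole. OPENING is the closure in counts, from 0 (fully open) to 255 (shut), set as the call begins (- or left out, the last holds). The fingers move at their own pace and stop on an object; FORCE is the grip in N (left out, the last holds). Time passes only in rows, so rows that repeat a pose let the fingers close. It gives the time, the measured TCP pose, the force and the opening at its end, in the units of the state.
- ctrl.state(): the state, without advancing time (a new reading comes with each control period).
- ctrl.get_image(name): name is "side" or "top"; returns the picture (400x640x3 uint8, red, green, blue); there is no depth.
- ctrl.camera_model(name): a dict with "intrinsics" (3x3 intrinsics, pixels), "R" (3x3) and "t" (3): a world point X has camera coordinates R X + t. Camera axes: x right, y down, z forward; pixel columns grow to the right and rows downward; lengths in mm; the calibration is good to about 2 mm. A picture is of the moment at which its call begins. camera_model takes no time and is no camera call.
- ctrl.finish_job(): hands the job in, once; it reports no verdict.
The state is a dict: "time": time; "joint_pos": joint angles; "qd": joint speeds; "joint_torque": joint torques, N m; "tool_pos": TCP position; "tool_rot": TCP orientation; "force": force on the tool from outside, world axes, zero at the start; "moment": the same for the moment, N m; "gripper_width": finger opening in mm.
Only numpy, scipy, OpenCV 4.12 (cv2) and the standard library are available. Lean on these libraries where they do the work, as an engineer would, in place of code of your own. Each camera call takes 0.05 s, during which the arm holds its last target.

## Working session

There is one attempt and no reset: what is moved stays moved. The work goes in short steps, Python scripts to look and compute and a shell command to move; the robot and the scene stay as the last step left them, time stands still between calls to the robot, and variables do not carry over. Pictures are saved under pics/ and viewed, and the job is handed in when it is done.

```bash
ls; mkdir -p pics; python3 - <<'E'
from plant import ctrl
import cv2
for n in("side","top"):
    im=ctrl.get_image(n); cv2.imwrite(f"pics/{n}0.png",im[:,:,::-1]); m=ctrl.camera_model(n); print(n,m)
s=ctrl.state(); print(s['time'],s['tool_pos'],s['tool_rot'],s['force'],s['gripper_width'])
E
```

```text
pics
side {'intrinsics': array([[435.42877291,   0.        , 318.95683452],
       [  0.        , 435.42877291, 199.10230853],
       [  0.        ,   0.        ,   1.        ]]), 'R': array([[ 0.78040309, -0.62526584, -0.00369323],
       [-0.36734225, -0.45368926, -0.81192717],
       [ 0.50599475,  0.63498715, -0.58374706]]), 't': array([-461.11441046,  239.14888549, 1154.90893058])}
top {'intrinsics': array([[512.25974441,   0.        , 321.49074848],
       [  0.        , 512.25974441, 196.08313723],
       [  0.        ,   0.        ,   1.        ]]), 'R': array([[-0.1045523 , -0.99451716, -0.00210383],
       [-0.97094919,  0.102532  , -0.21620561],
       [ 0.2152359 , -0.02056208, -0.97634559]]), 't': array([  22.65256785,  560.02738688, 1384.34110731])}
0.1 [294.08194334 579.13289798 221.5885451 ] [3.14148484e+00 1.66491906e-03 1.10102938e+00] [-0.02789834 -0.06473926  0.60568924] 86.95962523947998
```

View pics/side0.png

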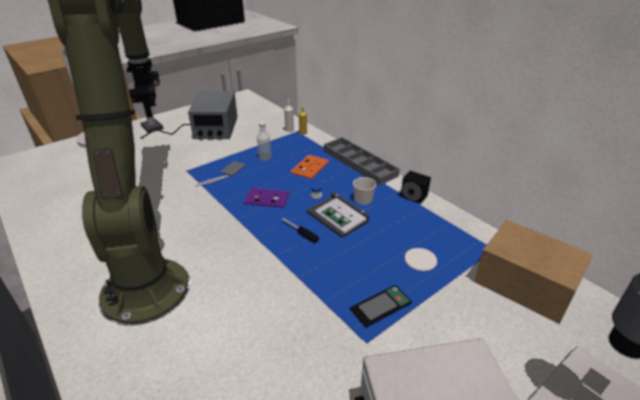

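View pics/top0.png

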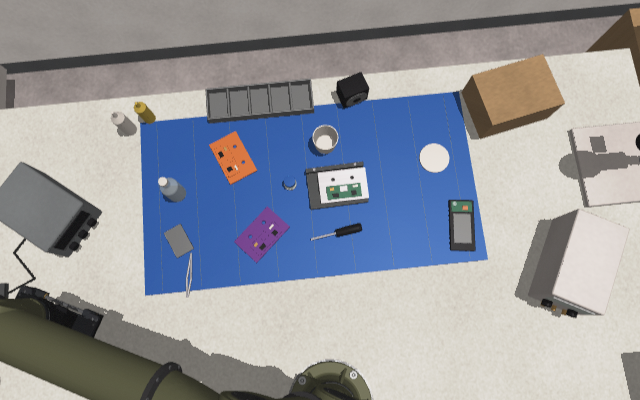

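Three things could be taken for the plate in the top view: the orange look-alike at (233,157), the purple one at (262,235), and the bare aluminium plate on the dark jig at (343,186). I choose the aluminium one and check it in a close crop.

```bash
python3 - <<'E'
import cv2
im=cv2.imread("pics/top0.png")[150:220,270:385]; cv2.imwrite("pics/topc.png",cv2.resize(im,None,fx=6.9,fy=6.9,interpolation=cv2.INTER_CUBIC))
im=cv2.imread("pics/side0.png")[175:245,295:385]; cv2.imwrite("pics/sidec.png",cv2.resize(im,None,fx=8,fy=8,interpolation=cv2.INTER_CUBIC))
E
```

```text
(no output)
```

View pics/topc.png

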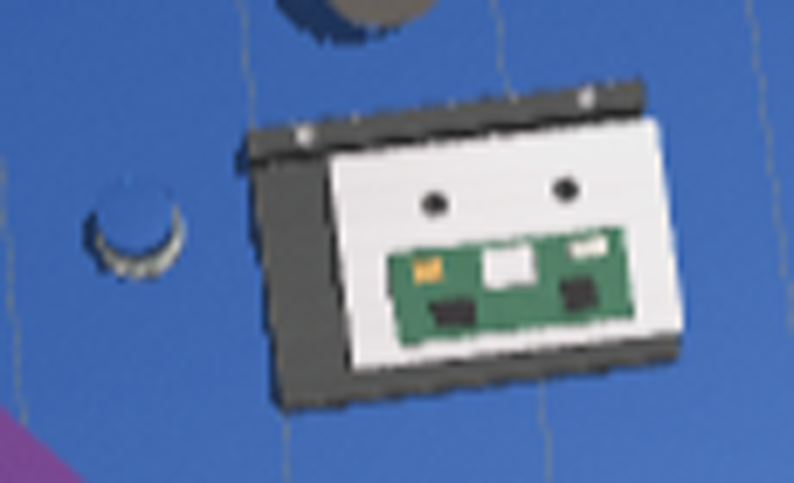

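View pics/sidec.png

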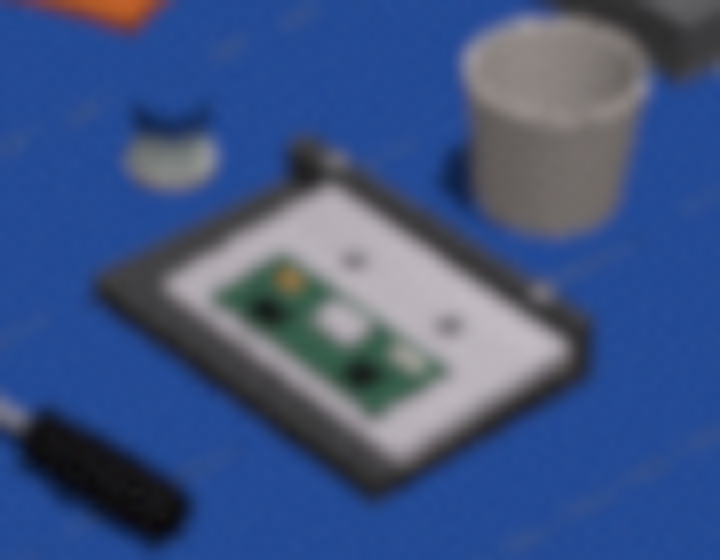

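```bash
cat > h.py <<'E'
import numpy as np, cv2
from plant import ctrl
def proj(n,X):
    m=ctrl.camera_model(n); c=np.atleast_2d(X)@m['R'].T+m['t']; p=c@m['intrinsics'].T; return p[:,:2]/p[:,2:]
def ray(n,uv,z):
    m=ctrl.camera_model(n); C=-m['R'].T@m['t']; d=m['R'].T@np.linalg.inv(m['intrinsics'])@np.array([uv[0],uv[1],1.]); return (C+d*(z-C[2])/d[2])
def tf(p,L):  # p=x,y,yaw ; L local pts
    c,s=np.cos(p[2]),np.sin(p[2]); L=np.atleast_2d(L).astype(float); o=L.copy()
    o[:,0]=p[0]+c*L[:,0]-s*L[:,1]; o[:,1]=p[1]+s*L[:,0]+c*L[:,1]; return o
def crop(n,name,c0,r0,w,h,f):
    im=ctrl.get_image(n)[:,:,::-1]; cv2.imwrite("pics/%s_full.png"%name,im)
    cv2.imwrite("pics/%s.png"%name,cv2.resize(im[r0:r0+h,c0:c0+w],None,fx=f,fy=f,interpolation=cv2.INTER_CUBIC))
E
python3 - <<'E'
from h import *
from scipy.optimize import least_squares
for n in('side','top'):
    m=ctrl.camera_model(n); print(n,-m['R'].T@m['t'])
T=lambda P:(np.array(P,float)+.5)/6.9-.5+[270,150]
S=lambda P:(np.array(P,float)+.5)/8-.5+[295,175]
# jig: fence outer top corners, deck front corners
L=[[58,85,32],[58,-85,32],[-60,85,14],[-60,-85,14]]
uv=T([[248,131],[641,81],[285,402],[682,352]])
Ls=[[58,85,32],[58,-85,32],[-60,85,14],[-60,-85,14]]
us=S([[305,140],[590,320],[100,283],[375,490]])
L0=ray('top',T([[465,300]])[0],14)
f=least_squares(lambda p:(proj('top',tf(p,L))-uv).ravel(),[L0[0],L0[1],0]); print('jig top',f.x,np.round(f.fun.reshape(-1,2),1))
fs=least_squares(lambda p:(proj('side',tf(p,Ls))-us).ravel(),[L0[0],L0[1],0]); print('jig side',fs.x,np.round(fs.fun.reshape(-1,2),1))
j=f.x
# plate top: holes + corners; tilt 5deg about -x edge: z top
t=np.radians(5)
def pl(p,q):
    q=np.array(q,float);  d=(q[:,0]+45)
    loc=np.c_[-45+d*np.cos(t)-8*np.sin(t), q[:,1], 14+d*np.sin(t)+8*np.cos(t)]
    return tf(p,loc)
q=[[45,70],[45,-70],[-45,70],[-45,-70],[20,28],[20,-28]]
up=T([[331,155],[657,118],[353,370],[683,331],[434,203],[566,188]])
g=least_squares(lambda p:(proj('top',pl(p,q))-up).ravel(),j); print('plate',g.x,np.round(g.fun.reshape(-1,2),1))
up=S([[325,180],[585,345],[165,285],[400,465],[355,260],[450,324]])
g2=least_squares(lambda p:(proj('side',pl(p,q))-up).ravel(),j); print('plate side',g2.x,np.round(g2.fun.reshape(-1,2),1))
for g,j in((g.x,f.x),(g2.x,fs.x)):
    d=g-j; c,s=np.cos(j[2]),np.sin(j[2]); print('plate in jig',c*d[0]+s*d[1],-s*d[0]+c*d[1],np.degrees(d[2]))
for a in((132,213),): print('jar',ray('top',T([a])[0],40))
print('cup',ray('top',[325,135],65),'driver',[ray('top',u,10) for u in((312,239),(361,228))])
E
```

```text
side [-136.67325309 -913.1721437   866.64317037]
top [ 248.16660307   -6.42742455 1472.72405413]
jig top [ 5.98417439e+02 -8.50551048e+01  2.85285304e-02] [[-0.3 -0.5]
 [ 0.4 -0.7]
 [-0.3  0.8]
 [ 0.1  0.4]]
jig side [ 5.94807661e+02 -8.79629493e+01  3.25196640e-02] [[ 0.2 -0.4]
 [ 1.   0.5]
 [-1.3 -0.2]
 [ 0.1 -0.2]]
plate [ 5.95004238e+02 -1.02313043e+02  9.73066400e-03] [[-0.3  0.2]
 [ 0.1  0.3]
 [ 0.  -0.5]
 [ 0.2 -0.2]
 [ 0.1  0.1]
 [ 0.   0.1]]
plate side [ 5.94879730e+02 -1.03908579e+02  3.22920120e-02] [[ 0.7  0.8]
 [-1.4 -0. ]
 [-0.   0.3]
 [ 0.6 -0.9]
 [-0.   0. ]
 [ 0.2  0.1]]
plate in jig -3.904088808769671 -17.15355534706627 -1.0770384066862946
plate in jig -0.4464243179936734 -15.93954174167034 -0.013043502208786448
jar [619.90056447  52.62253867  40.        ]
cup [737.30901776 -65.07335661  65.        ] driver [array([447.95931571,   3.06543064,  10.        ]), array([ 464.88502964, -140.70279403,   10.        ])]
```

The crop confirms the choice: a bare aluminium plate with two dark holes at crop (434,203) and (566,188), and a green board. It lies about 17 mm short in jig +y (image left) and about 4 mm short of the fence. The jar at (289,183), cup at (325,138) and screwdriver at (340,233) mark the keep-out areas. Next I work out the move to a pre-push pose behind the -x edge.

```bash
cat >> h.py <<'E'
from scipy.spatial.transform import Rotation as Ro
J=np.array([598.0,-85.5,0.029])
def to(jx,jy,z,yaw):
    s=ctrl.state(); R=Ro.from_euler('xyz',s['tool_rot']); w=tf(J,[[jx,jy,z]])[0]
    d=R.inv().apply(w-s['tool_pos']); r=(R.inv()*Ro.from_euler('xyz',[np.pi,0,J[2]+yaw])).as_rotvec()
    print('t',s['time'],'world',w.round(1),'shift',d.round(1),'turn',r.round(3))
def where():
    s=ctrl.state(); d=s['tool_pos']-np.r_[J[:2],0]; c,t=np.cos(J[2]),np.sin(J[2])
    print('t',s['time'],'jig tcp',np.round([c*d[0]+t*d[1],-t*d[0]+c*d[1],d[2]],1),'rot',s['tool_rot'].round(3),'F',s['force'].round(1),'w',round(s['gripper_width'],1))
E
python3 -c "
from h import *
to(-76,-17,80,np.pi/2)"
```

```text
t 0.1 world [ 522.5 -104.7   80. ] shift [-506.1  513.2  142.5] turn [-0.     0.002 -0.499]
```

```bash
python3 -m handwheel '[{"x":-10,"y":10,"z":0},{"x":-35,"y":35,"z":0,"az":-0.03},{"x":-65,"y":66,"z":0,"az":-0.06},{"x":-100,"y":101,"z":0,"az":-0.1},{"x":-135,"y":137,"z":0,"az":-0.14},{"x":-170,"y":172,"z":0,"az":-0.18},{"x":-205,"y":208,"z":0,"az":-0.22},{"x":-240,"y":243,"z":0,"az":-0.26},{"x":-275,"y":279,"z":0,"az":-0.3},{"x":-310,"y":314,"z":10,"az":-0.34},{"x":-345,"y":350,"z":25,"az":-0.38},{"x":-380,"y":385,"z":40,"az":-0.42},{"x":-415,"y":421,"z":60,"az":-0.45},{"x":-445,"y":451,"z":85,"az":-0.48},{"x":-470,"y":477,"z":105,"az":-0.5},{"x":-490,"y":497,"z":125,"az":-0.5},{"x":-502,"y":509,"z":137,"az":-0.5},{"x":-506,"y":513,"z":142,"az":-0.5},{"x":-506,"y":513,"z":142,"az":-0.5},{"x":-506,"y":513,"z":142,"az":-0.5}]' 0; python3 - <<'E'
from h import *
where(); to(-76,-17,17,np.pi/2)
crop('top','a','x' and 270,150,115,85,6.9)
E
```

```text
t 0.1 jig tcp [-284.5  673.2  221.6] rot [3.141e+00 2.000e-03 1.101e+00] F [-0.  -0.1  0.6] w 87.0
t 0.1 world [ 522.5 -104.7   17. ] shift [-506.   513.2  205.5] turn [-0.     0.002 -0.499]validation failed for argument at $[0]...
```

View pics/a.png

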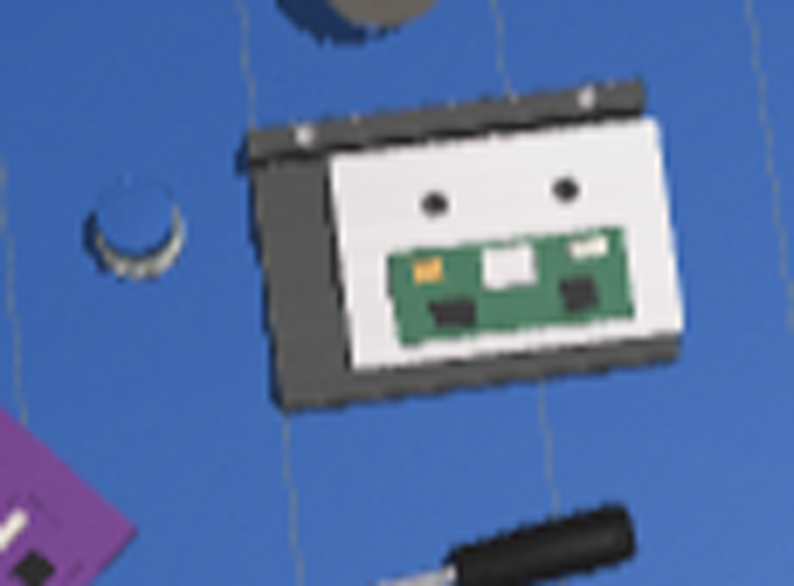

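The picture is unchanged because the call was refused: each row probably needs all six keys.

```bash
python3 -m handwheel '[{"x":-10,"y":10,"z":0,"ax":0,"ay":0,"az":0},{"x":-35,"y":35,"z":0,"ax":0,"ay":0,"az":-0.03},{"x":-65,"y":66,"z":0,"ax":0,"ay":0,"az":-0.06},{"x":-100,"y":101,"z":0,"ax":0,"ay":0,"az":-0.1},{"x":-135,"y":137,"z":0,"ax":0,"ay":0,"az":-0.14},{"x":-170,"y":172,"z":0,"ax":0,"ay":0,"az":-0.18},{"x":-205,"y":208,"z":0,"ax":0,"ay":0,"az":-0.22},{"x":-240,"y":243,"z":0,"ax":0,"ay":0,"az":-0.26},{"x":-275,"y":279,"z":0,"ax":0,"ay":0,"az":-0.3},{"x":-310,"y":314,"z":10,"ax":0,"ay":0,"az":-0.34},{"x":-345,"y":350,"z":25,"ax":0,"ay":0,"az":-0.38},{"x":-380,"y":385,"z":40,"ax":0,"ay":0,"az":-0.42},{"x":-415,"y":421,"z":60,"ax":0,"ay":0,"az":-0.45},{"x":-445,"y":451,"z":85,"ax":0,"ay":0,"az":-0.48},{"x":-470,"y":477,"z":105,"ax":0,"ay":0,"az":-0.5},{"x":-490,"y":497,"z":125,"ax":0,"ay":0,"az":-0.5},{"x":-502,"y":509,"z":137,"ax":0,"ay":0,"az":-0.5},{"x":-506,"y":513,"z":142,"ax":0,"ay":0,"az":-0.5},{"x":-506,"y":513,"z":142,"ax":0,"ay":0,"az":-0.5},{"x":-506,"y":513,"z":142,"ax":0,"ay":0,"az":-0.5}]' 0; python3 - <<'E'
from h import *
where(); to(-76,-17,17,np.pi/2)
crop('top','b',270,150,115,85,6.9)
E
```

```text
time: 2.65
tool_pos: [522.9, -102.9, 81.1]
tool_rot: [3.141, -0.001, 1.602]
force: [0.6, 0.2, -0.3]
gripper_width: 87.1
t 2.65 jig tcp [-75.6 -15.2  81.1] rot [ 3.141e+00 -1.000e-03  1.602e+00] F [ 0.6  0.2 -0.3] w 87.1
t 2.65 world [ 522.5 -104.7   17. ] shift [-1.8 -0.5 64.1] turn [ 0.001 -0.001  0.002]
```

View pics/b.png

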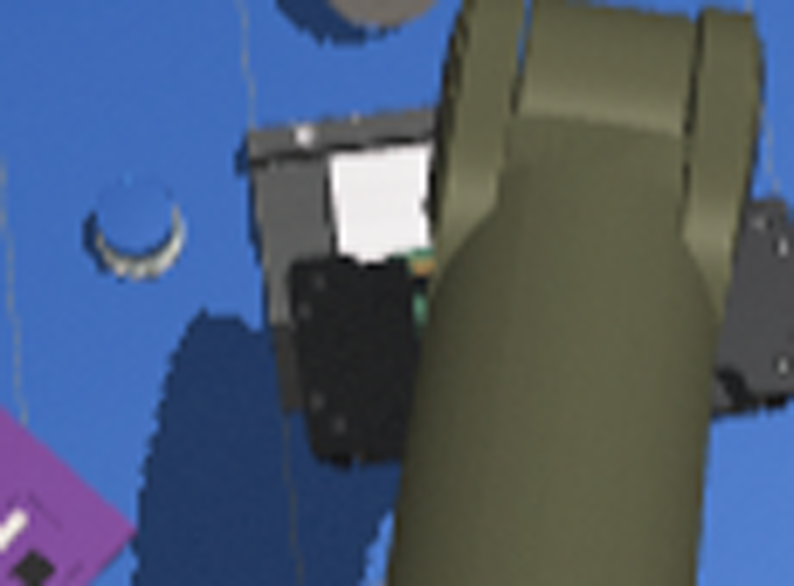

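The arm covers the jig from above, with the gripper where I expected it, and the side view will help. I descend behind the -x edge to about z = 18.

```bash
python3 -m handwheel '[{"x":-1,"y":0,"z":20,"ax":0,"ay":0,"az":0},{"x":-2,"y":0,"z":42,"ax":0,"ay":0,"az":0},{"x":-2,"y":0,"z":56,"ax":0,"ay":0,"az":0},{"x":-2,"y":0,"z":63,"ax":0,"ay":0,"az":0},{"x":-2,"y":0,"z":63,"ax":0,"ay":0,"az":0}]'; python3 - <<'E'
from h import *
where()
crop('side','c',285,155,110,85,7)
E
```

```text
time: 3.32
tool_pos: [522.7, -105.6, 17.5]
tool_rot: [-3.141, -0.0, 1.601]
force: [-0.2, -0.5, 0.7]
gripper_width: 87.0
t 3.325 jig tcp [-75.9 -17.9  17.5] rot [-3.141 -0.     1.601] F [-0.2 -0.5  0.7] w 87.0
```

View pics/c.png

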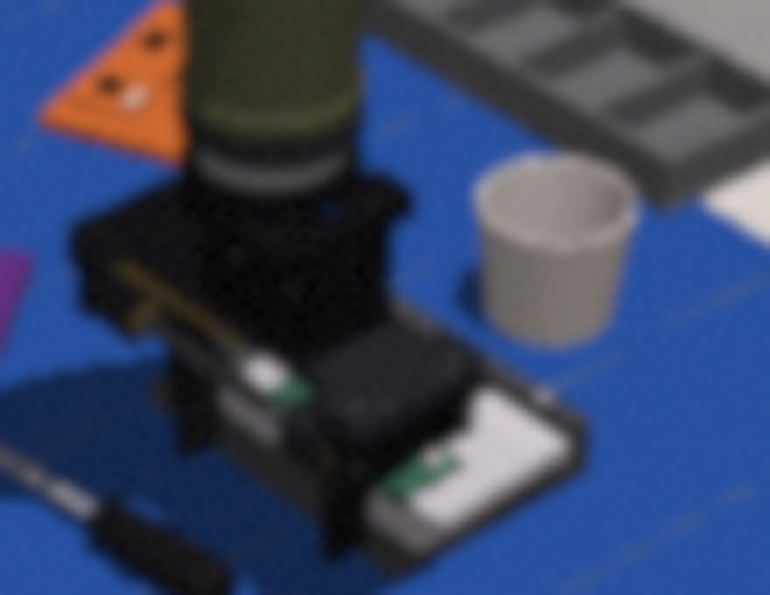

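The fingers stand behind the -x edge, lower left in the side view, and clear of the screwdriver. I advance in small steps and watch the force.

```bash
python3 -m handwheel '[{"x":0,"y":5,"z":0,"ax":0,"ay":0,"az":0},{"x":0,"y":10,"z":0,"ax":0,"ay":0,"az":0},{"x":0,"y":14,"z":0,"ax":0,"ay":0,"az":0},{"x":0,"y":16,"z":0,"ax":0,"ay":0,"az":0},{"x":0,"y":17,"z":0,"ax":0,"ay":0,"az":0}]'; python3 -m handwheel '[{"x":0,"y":1,"z":0,"ax":0,"ay":0,"az":0},{"x":0,"y":2,"z":0,"ax":0,"ay":0,"az":0}]';python3 -m handwheel '[{"x":0,"y":1,"z":0,"ax":0,"ay":0,"az":0},{"x":0,"y":1.5,"z":0,"ax":0,"ay":0,"az":0}]'; python3 -c "
from h import *
where()"
```

```text
time: 4.0
tool_pos: [539.1, -105.5, 17.4]
tool_rot: [-3.14, -0.0, 1.601]
force: [-1.9, -0.7, 0.6]
gripper_width: 87.1
time: 4.25
tool_pos: [541.2, -105.5, 17.4]
tool_rot: [-3.141, 0.0, 1.601]
force: [-1.7, -0.7, 0.9]
gripper_width: 86.6
time: 4.5
tool_pos: [543.2, -105.1, 17.4]
tool_rot: [-3.141, -0.0, 1.601]
force: [-2.0, -0.8, 0.7]
gripper_width: 86.9
t 4.5 jig tcp [-55.4 -18.   17.4] rot [-3.141 -0.     1.601] F [-2.  -0.8  0.7] w 86.9
```

Contact is made and the plate is sliding at about 2 N. I continue to the fence in 1 mm steps.

```bash
for i in 1; do python3 -m handwheel '[{"x":0,"y":0.5,"z":0,"ax":0,"ay":0,"az":0},{"x":0,"y":1,"z":0,"ax":0,"ay":0,"az":0}]'; done; python3 -m handwheel '[{"x":0,"y":0.5,"z":0,"ax":0,"ay":0,"az":0},{"x":0,"y":1,"z":0,"ax":0,"ay":0,"az":0}]';python3 - <<'E'
from h import *
where()
crop('side','d',285,155,110,85,7)
E
```

```text
time: 4.75
tool_pos: [544.2, -105.0, 17.5]
tool_rot: [3.142, -0.0, 1.601]
force: [-2.2, -0.3, 1.0]
gripper_width: 87.0
time: 5.0
tool_pos: [544.6, -105.0, 17.4]
tool_rot: [-3.14, -0.0, 1.601]
force: [-4.2, -0.2, 1.3]
gripper_width: 87.2
t 5.0 jig tcp [-53.9 -18.   17.4] rot [-3.14  -0.     1.601] F [-4.2 -0.2  1.3] w 87.2
```

View pics/d.png

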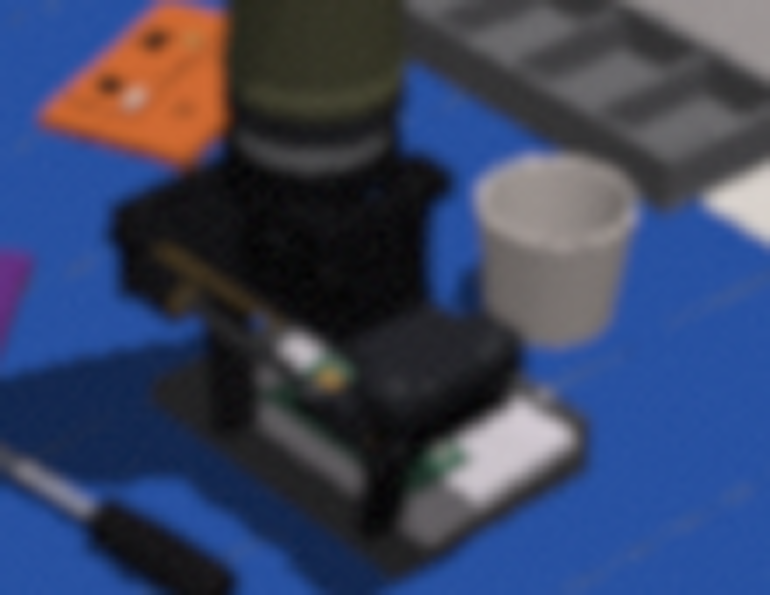

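Force has risen to 4 N at jig x -53.9, where I expected the fence. I push a little more to square the plate.

```bash
python3 -m handwheel '[{"x":0,"y":0.7,"z":0,"ax":0,"ay":0,"az":0},{"x":0,"y":1.5,"z":0,"ax":0,"ay":0,"az":0},{"x":0,"y":1.5,"z":0,"ax":0,"ay":0,"az":0}]'; python3 -m handwheel '[{"x":0,"y":1,"z":0,"ax":0,"ay":0,"az":0},{"x":0,"y":1,"z":0,"ax":0,"ay":0,"az":0}]'
```

```text
time: 5.42
tool_pos: [544.7, -105.0, 17.2]
tool_rot: [-3.137, -0.001, 1.601]
force: [-8.2, 0.1, 4.3]
gripper_width: 86.9
time: 5.68
tool_pos: [544.8, -105.0, 17.2]
tool_rot: [-3.136, -0.001, 1.601]
force: [-9.6, 0.6, 5.7]
gripper_width: 86.9
```

The plate is squared against the fence at 9.6 N. I back off, lift, and look from above with the arm clear enough to see.

```bash
python3 -m handwheel '[{"x":0,"y":-5,"z":0,"ax":0,"ay":0,"az":0},{"x":0,"y":-15,"z":0,"ax":0,"ay":0,"az":0},{"x":0,"y":-25,"z":0,"ax":0,"ay":0,"az":0},{"x":0,"y":-25,"z":-30,"ax":0,"ay":0,"az":0},{"x":0,"y":-25,"z":-65,"ax":0,"ay":0,"az":0},{"x":0,"y":-25,"z":-80,"ax":0,"ay":0,"az":0},{"x":0,"y":-25,"z":-80,"ax":0,"ay":0,"az":0}]' 108; python3 -c "
from h import *
where(); to(-4,-118,98,0)
to(-4,-118,17.5,0)"
```

```text
time: 6.55
tool_pos: [523.4, -105.7, 98.3]
tool_rot: [3.139, -0.0, 1.601]
force: [0.3, 0.1, -0.9]
gripper_width: 50.4
t 6.55 jig tcp [-75.2 -18.1  98.3] rot [ 3.139 -0.     1.601] F [ 0.3  0.1 -0.9] w 50.4
t 6.55 world [ 597.4 -203.6   98. ] shift [-100.    71.     0.5] turn [ 0.002 -0.002  1.572]
t 6.55 world [ 597.4 -203.6   17.5] shift [-100.1   70.8   81. ] turn [ 0.002 -0.002  1.572]
```

```bash
python3 -m handwheel '[{"x":-10,"y":3,"z":0,"ax":0,"ay":0,"az":0.1},{"x":-20,"y":8,"z":0,"ax":0,"ay":0,"az":0.25},{"x":-30,"y":15,"z":0,"ax":0,"ay":0,"az":0.4},{"x":-40,"y":22,"z":0,"ax":0,"ay":0,"az":0.55},{"x":-50,"y":30,"z":0,"ax":0,"ay":0,"az":0.7},{"x":-60,"y":37,"z":0,"ax":0,"ay":0,"az":0.85},{"x":-70,"y":45,"z":0,"ax":0,"ay":0,"az":1.0},{"x":-80,"y":53,"z":0,"ax":0,"ay":0,"az":1.15},{"x":-90,"y":60,"z":0,"ax":0,"ay":0,"az":1.3},{"x":-96,"y":66,"z":0,"ax":0,"ay":0,"az":1.45},{"x":-100,"y":71,"z":0,"ax":0,"ay":0,"az":1.572},{"x":-100,"y":71,"z":0,"ax":0,"ay":0,"az":1.572},{"x":-100,"y":71,"z":0,"ax":0,"ay":0,"az":1.572}]'; python3 - <<'E'
from h import *
where(); to(-4,-118,17.5,0)
crop('top','e',270,150,115,85,6.9)
E
```

```text
time: 8.18
tool_pos: [595.9, -203.3, 96.5]
tool_rot: [-3.141, 0.002, 0.031]
force: [-0.2, 0.4, -0.1]
gripper_width: 50.3
t 8.175 jig tcp [  -5.5 -117.7   96.5] rot [-3.141e+00  2.000e-03  3.100e-02] F [-0.2  0.4 -0.1] w 50.3
t 8.175 world [ 597.4 -203.6   17.5] shift [ 1.6  0.4 79. ] turn [-0.     0.002  0.002]
```

View pics/e.png

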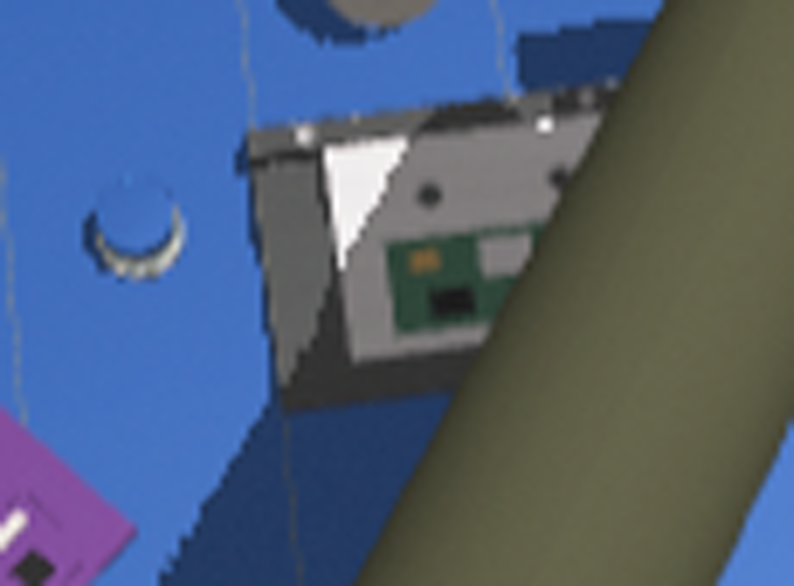

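The plate is against the fence, with its far edge at crop row ~145 and hole b at (429,195). The left half stays visible for tracking. I descend beside the -y edge.

```bash
python3 -m handwheel '[{"x":0,"y":0,"z":20,"ax":0,"ay":0,"az":0},{"x":0,"y":0,"z":45,"ax":0,"ay":0,"az":0},{"x":0,"y":0,"z":68,"ax":0,"ay":0,"az":0},{"x":0,"y":0,"z":79,"ax":0,"ay":0,"az":0},{"x":0,"y":0,"z":79,"ax":0,"ay":0,"az":0}]'; python3 -m handwheel '[{"x":0,"y":-4,"z":0,"ax":0,"ay":0,"az":0},{"x":0,"y":-8,"z":0,"ax":0,"ay":0,"az":0},{"x":0,"y":-12,"z":0,"ax":0,"ay":0,"az":0},{"x":0,"y":-15,"z":0,"ax":0,"ay":0,"az":0},{"x":0,"y":-18,"z":0,"ax":0,"ay":0,"az":0}]'; python3 -c "
from h import *
where()"
```

```text
time: 8.85
tool_pos: [596.0, -203.5, 17.5]
tool_rot: [-3.141, 0.002, 0.029]
force: [0.8, 0.0, 0.2]
gripper_width: 50.3
time: 9.48
tool_pos: [596.3, -185.3, 18.7]
tool_rot: [-3.142, -0.0, 0.029]
force: [0.1, 0.6, 0.4]
gripper_width: 50.1
t 9.475 jig tcp [ -4.6 -99.8  18.7] rot [-3.142 -0.     0.029] F [0.1 0.6 0.4] w 50.1
```

```bash
python3 -m handwheel '[{"x":0,"y":-1.5,"z":0,"ax":0,"ay":0,"az":0},{"x":0,"y":-3,"z":0,"ax":0,"ay":0,"az":0},{"x":0,"y":-4,"z":0,"ax":0,"ay":0,"az":0}]'; python3 -m handwheel '[{"x":0,"y":-1.5,"z":0,"ax":0,"ay":0,"az":0},{"x":0,"y":-3,"z":0,"ax":0,"ay":0,"az":0},{"x":0,"y":-4,"z":0,"ax":0,"ay":0,"az":0}]';  python3 -m handwheel '[{"x":0,"y":-1,"z":0,"ax":0,"ay":0,"az":0},{"x":0,"y":-2,"z":0,"ax":0,"ay":0,"az":0},{"x":0,"y":-3,"z":0,"ax":0,"ay":0,"az":0}]'; python3 - <<'E'
from h import *
where()
crop('top','f',270,150,115,85,6.9)
E
```

```text
time: 9.85
tool_pos: [596.1, -181.6, 18.6]
tool_rot: [-3.142, -0.0, 0.029]
force: [-0.2, 0.4, 0.1]
gripper_width: 49.9
time: 10.22
tool_pos: [595.8, -178.1, 18.6]
tool_rot: [3.141, -0.0, 0.029]
force: [-0.4, -1.8, -0.5]
gripper_width: 50.3
time: 10.6
tool_pos: [595.8, -174.7, 18.6]
tool_rot: [3.142, 0.0, 0.029]
force: [-0.7, -1.9, -0.4]
gripper_width: 50.2
t 10.6 jig tcp [ -4.8 -89.1  18.6] rot [3.142 0.    0.029] F [-0.7 -1.9 -0.4] w 50.2
```

View pics/f.png

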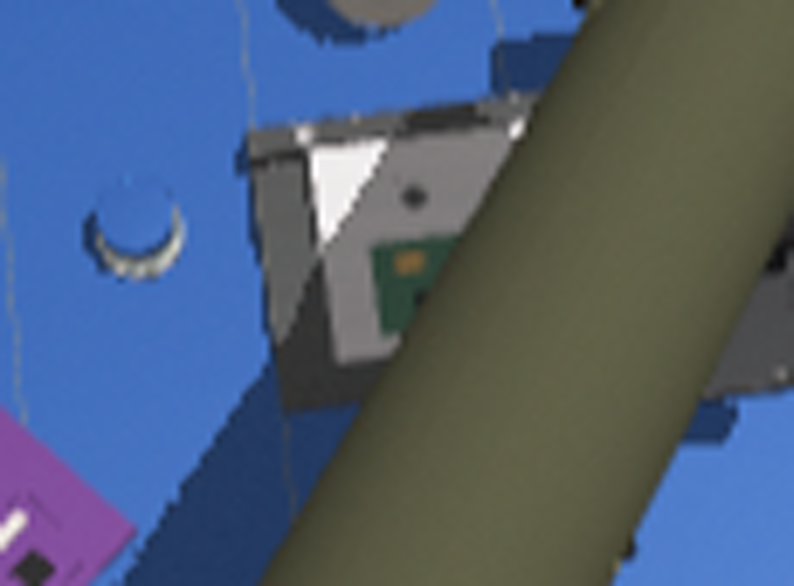

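The plate slides along the fence at 1.9 N, and hole b is now at (414,196). About 9.5 mm remains, so I take 5 mm and then small steps.

```bash
python3 -m handwheel '[{"x":0,"y":-1.2,"z":0,"ax":0,"ay":0,"az":0},{"x":0,"y":-2.4,"z":0,"ax":0,"ay":0,"az":0},{"x":0,"y":-3.6,"z":0,"ax":0,"ay":0,"az":0},{"x":0,"y":-5,"z":0,"ax":0,"ay":0,"az":0}]'; python3 -m handwheel '[{"x":0,"y":-0.5,"z":0,"ax":0,"ay":0,"az":0},{"x":0,"y":-1,"z":0,"ax":0,"ay":0,"az":0}]';python3 -m handwheel '[{"x":0,"y":-0.5,"z":0,"ax":0,"ay":0,"az":0},{"x":0,"y":-1,"z":0,"ax":0,"ay":0,"az":0}]'; python3 - <<'E'
from h import *
where()
crop('top','g',270,150,115,85,6.9)
E
```

```text
time: 11.15
tool_pos: [595.7, -169.6, 18.6]
tool_rot: [-3.142, 0.0, 0.029]
force: [-0.1, -0.2, 0.1]
gripper_width: 50.4
time: 11.4
tool_pos: [595.7, -168.6, 18.5]
tool_rot: [-3.142, -0.0, 0.029]
force: [-0.2, -1.2, -0.4]
gripper_width: 50.3
time: 11.65
tool_pos: [595.9, -166.8, 18.5]
tool_rot: [-3.14, -0.0, 0.029]
force: [0.2, 0.1, -0.4]
gripper_width: 50.0
t 11.65 jig tcp [ -4.4 -81.2  18.5] rot [-3.14  -0.     0.029] F [ 0.2  0.1 -0.4] w 50.0
```

View pics/g.png

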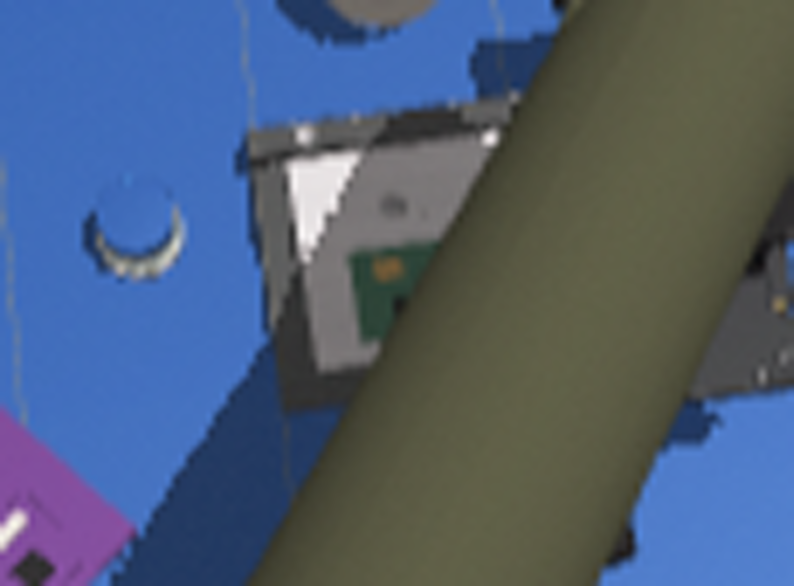

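The plate appears to have dropped: the fence gap has opened, the hole at (394,205) shows the lighter pin inside, and the push force is gone. I back off and lift to check.

```bash
python3 -m handwheel '[{"x":0,"y":5,"z":0,"ax":0,"ay":0,"az":0},{"x":0,"y":15,"z":0,"ax":0,"ay":0,"az":0},{"x":0,"y":30,"z":0,"ax":0,"ay":0,"az":0},{"x":0,"y":45,"z":-20,"ax":0,"ay":0,"az":0},{"x":0,"y":70,"z":-50,"ax":0,"ay":0,"az":0},{"x":0,"y":100,"z":-80,"ax":0,"ay":0,"az":0},{"x":0,"y":140,"z":-100,"ax":0,"ay":0,"az":0},{"x":0,"y":180,"z":-110,"ax":0,"ay":0,"az":0},{"x":0,"y":200,"z":-110,"ax":0,"ay":0,"az":0},{"x":0,"y":200,"z":-110,"ax":0,"ay":0,"az":0}]'; python3 - <<'E'
from h import *
where()
crop('top','h',270,150,115,85,6.9); crop('side','i',295,175,90,70,8)
E
```

```text
time: 12.95
tool_pos: [599.7, -371.2, 128.6]
tool_rot: [3.14, 0.001, 0.024]
force: [-0.1, 0.8, -0.6]
gripper_width: 50.0
t 12.95 jig tcp [  -6.6 -285.7  128.6] rot [3.14e+00 1.00e-03 2.40e-02] F [-0.1  0.8 -0.6] w 50.0
```

View pics/h.png

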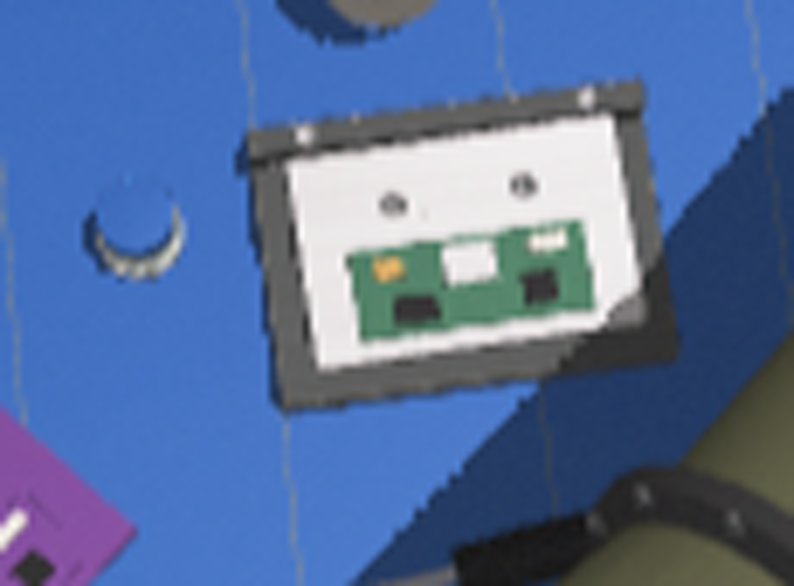

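View pics/i.png

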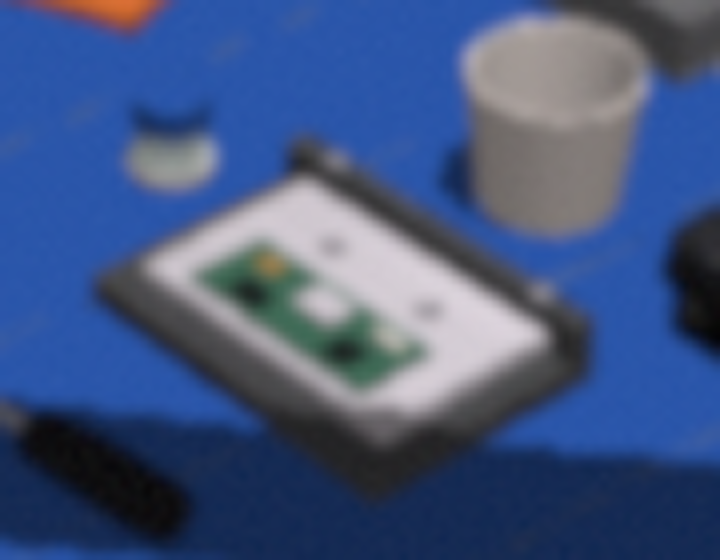

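Both holes show the pins inside, at (394,205) and (524,185), with symmetric margins on the left and right. I fit the pose with tilt free to check that it is flat.

```bash
python3 - <<'E'
from h import *
from scipy.optimize import least_squares
T=lambda P:(np.array(P,float)+.5)/6.9-.5+[270,150]
L=[[58,85,32],[58,-85,32],[-60,85,14],[-60,-85,14]]
j=least_squares(lambda p:(proj('top',tf(p,L))-T([[248,131],[641,81],[285,402],[678,352]])).ravel(),[598,-85,.03]).x; print(j)
q=np.array([[45,70],[45,-70],[-45,70],[-45,-70],[20,28],[20,-28]],float)
up=T([[286,162],[612,114],[319,370],[645,322],[394,205],[524,185]])
def pl(p,t):
    d=q[:,0]+45; return tf(p,np.c_[-45+d*np.cos(t)-8*np.sin(t),q[:,1],14+d*np.sin(t)+8*np.cos(t)])
for tt in (0,.0175,.035,.07):
    g=least_squares(lambda p:(proj('top',pl(p,tt))-up).ravel(),j); d=g.x-j;c,s=np.cos(j[2]),np.sin(j[2])
    print(tt,'in jig',round(c*d[0]+s*d[1],1),round(-s*d[0]+c*d[1],1),round(d[2],4),'rms px',np.sqrt(np.mean(g.fun**2)))
g=least_squares(lambda p:(proj('top',pl(p[:3],p[3]))-up).ravel(),np.r_[j,0],x_scale=[1,1,.01,.01]); print(g.x)
E
```

```text
[ 5.98467472e+02 -8.46359591e+01  2.66010731e-02]
0 in jig -0.9 -1.2 0.0176 rms px 0.1889670173141957
0.0175 in jig -1.0 -1.1 0.0179 rms px 0.15812198615079928
0.035 in jig -1.1 -1.0 0.0183 rms px 0.13520571679572388
0.07 in jig -1.1 -0.9 0.0189 rms px 0.11985227420646241
[ 5.97357618e+02 -8.56173929e+01  4.54485222e-02  6.50899502e-02]
```

The position is good, but the top view does not resolve the tilt. As the task allows, I will press lightly with closed fingertips between the holes and read the contact height, which is 22 mm if seated.

```bash
python3 -c "
from h import *
to(23,0,60,0)"
```

```text
t 13.05 world [621.  -84.8  60. ] shift [  27.9 -281.7   68.4] turn [-0.001  0.    -0.   ]
```

```bash
python3 -m handwheel '[{"x":0,"y":-15,"z":0,"ax":0,"ay":0,"az":0},{"x":5,"y":-45,"z":0,"ax":0,"ay":0,"az":0},{"x":10,"y":-80,"z":0,"ax":0,"ay":0,"az":0},{"x":14,"y":-120,"z":0,"ax":0,"ay":0,"az":0},{"x":18,"y":-160,"z":0,"ax":0,"ay":0,"az":0},{"x":22,"y":-200,"z":10,"ax":0,"ay":0,"az":0},{"x":25,"y":-240,"z":30,"ax":0,"ay":0,"az":0},{"x":28,"y":-270,"z":50,"ax":0,"ay":0,"az":0},{"x":28,"y":-282,"z":68,"ax":0,"ay":0,"az":0},{"x":28,"y":-282,"z":68,"ax":0,"ay":0,"az":0},{"x":28,"y":-282,"z":68,"ax":0,"ay":0,"az":0}]' 255; python3 -c "
from h import *
where();to(23,0,27,0)"
```

```text
time: 14.42
tool_pos: [621.4, -86.8, 61.4]
tool_rot: [3.14, -0.001, 0.027]
force: [0.2, 0.0, 0.7]
gripper_width: 0.4
t 14.425 jig tcp [23.4 -2.  61.4] rot [ 3.14e+00 -1.00e-03  2.70e-02] F [0.2 0.  0.7] w 0.4
t 14.425 world [621.  -84.8  27. ] shift [-0.4 -2.  34.4] turn [ 0.001 -0.001 -0.002]
```

```bash
python3 -m handwheel '[{"x":0,"y":-2,"z":12,"ax":0,"ay":0,"az":0},{"x":0,"y":-2,"z":24,"ax":0,"ay":0,"az":0},{"x":0,"y":-2,"z":31,"ax":0,"ay":0,"az":0},{"x":0,"y":-2,"z":34,"ax":0,"ay":0,"az":0},{"x":0,"y":-2,"z":34,"ax":0,"ay":0,"az":0}]'; for i in 1; do python3 -m handwheel '[{"x":0,"y":0,"z":1,"ax":0,"ay":0,"az":0},{"x":0,"y":0,"z":2,"ax":0,"ay":0,"az":0}]'; done; python3 -m handwheel '[{"x":0,"y":0,"z":1,"ax":0,"ay":0,"az":0},{"x":0,"y":0,"z":2,"ax":0,"ay":0,"az":0}]'; python3 -m handwheel '[{"x":0,"y":0,"z":1,"ax":0,"ay":0,"az":0},{"x":0,"y":0,"z":1,"ax":0,"ay":0,"az":0}]'
```

```text
time: 15.05
tool_pos: [621.1, -83.0, 26.3]
tool_rot: [3.142, 0.0, 0.029]
force: [-0.1, -0.7, 0.4]
gripper_width: 0.4
time: 15.3
tool_pos: [621.5, -82.9, 24.8]
tool_rot: [-3.142, -0.001, 0.029]
force: [0.0, 0.4, 0.2]
gripper_width: 0.4
time: 15.55
tool_pos: [621.2, -82.8, 22.6]
tool_rot: [-3.141, -0.0, 0.029]
force: [-0.3, 0.7, -0.5]
gripper_width: 0.2
time: 15.8
tool_pos: [621.3, -82.8, 22.5]
tool_rot: [-3.141, -0.0, 0.029]
force: [-2.7, 0.8, 6.7]
gripper_width: 0.5
```

```bash
python3 -m handwheel '[{"x":0,"y":0,"z":1,"ax":0,"ay":0,"az":0},{"x":0,"y":0,"z":1,"ax":0,"ay":0,"az":0}]'; python3 -c "
from h import *
where()"
```

```text
time: 16.05
tool_pos: [621.3, -82.8, 22.4]
tool_rot: [-3.14, 0.0, 0.029]
force: [-5.5, 2.4, 12.2]
gripper_width: 0.2
t 16.05 jig tcp [23.3  2.  22.4] rot [-3.14   0.     0.029] F [-5.5  2.4 12.2] w 0.2
```

There is a hard stop at z ≈ 22.4 with 12 N, which matches a seated plate. I lift straight off and clear out to take a last look.

```bash
python3 -m handwheel '[{"x":0,"y":0,"z":-4,"ax":0,"ay":0,"az":0},{"x":0,"y":0,"z":-14,"ax":0,"ay":0,"az":0},{"x":0,"y":0,"z":-40,"ax":0,"ay":0,"az":0},{"x":0,"y":0,"z":-75,"ax":0,"ay":0,"az":0},{"x":-5,"y":25,"z":-100,"ax":0,"ay":0,"az":0},{"x":-10,"y":65,"z":-110,"ax":0,"ay":0,"az":0},{"x":-15,"y":110,"z":-110,"ax":0,"ay":0,"az":0},{"x":-20,"y":160,"z":-110,"ax":0,"ay":0,"az":0},{"x":-25,"y":210,"z":-110,"ax":0,"ay":0,"az":0},{"x":-30,"y":255,"z":-110,"ax":0,"ay":0,"az":0},{"x":-30,"y":290,"z":-110,"ax":0,"ay":0,"az":0},{"x":-30,"y":300,"z":-110,"ax":0,"ay":0,"az":0},{"x":-30,"y":300,"z":-110,"ax":0,"ay":0,"az":0}]'; python3 - <<'E'
from h import *
crop('top','k',270,150,115,85,6.9); crop('side','l',295,175,90,70,8)
a=cv2.imread('pics/l.png');b=cv2.imread('pics/k.png'); b=b[:560]
cv2.imwrite('pics/kl.png',cv2.resize(np.hstack([a,b]),None,fx=.52,fy=.52,interpolation=cv2.INTER_AREA))
E
```

```text
time: 17.68
tool_pos: [599.9, -383.4, 130.5]
tool_rot: [-3.141, 0.0, 0.029]
force: [-0.4, 0.2, 1.0]
gripper_width: 0.2
```

View pics/k.png

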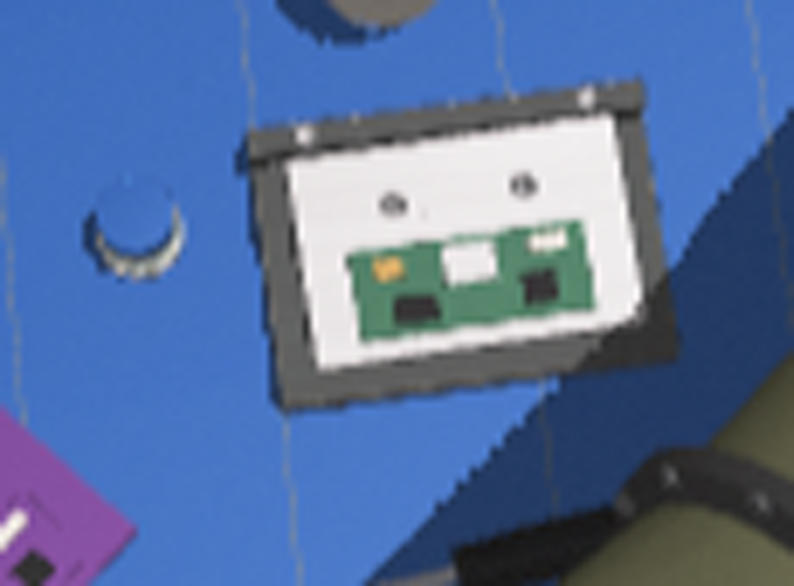

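View pics/l.png

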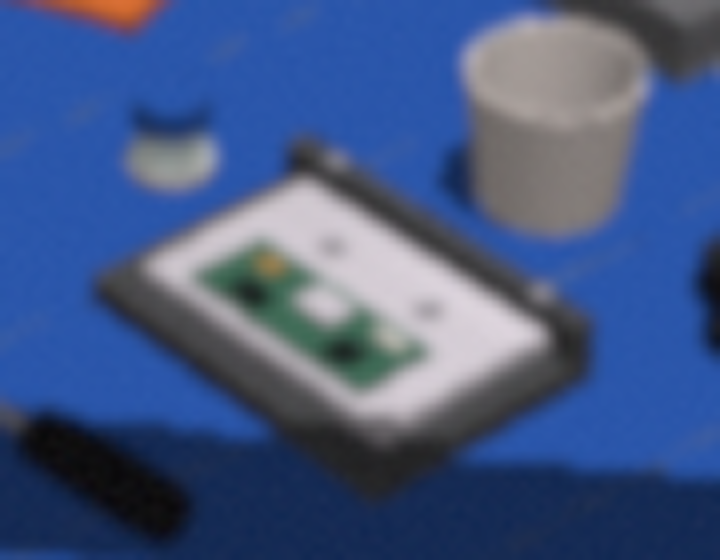

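View pics/k_full.png

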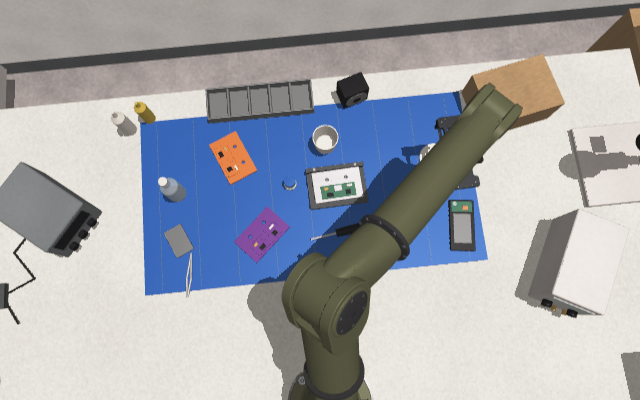

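The plate looks the same before and after the press, with pins visible at (394,205) and (524,185). The bystanders I can see are where they started, and the hand is clear at z = 130.

```bash
python3 -c "
from plant import ctrl
print(ctrl.finish_job())"
```

```text
the job is handed in; nothing more can be done
None
```

I pushed the plate up to the fence with the open fingertips on its -x edge, then along it from the -y edge until both holes dropped over the pins. I then pressed it lightly with closed fingers, withdrew the hand and handed the job in at about 18 s of the 45 s.

**What agreed:**
- Both pins show inside the holes, with even margins on either side.
- The fitted position is about 1 mm off the seated place in both x and y, and the yaw is about 0.018 rad, all within the limits.
- The press met a hard stop at z ≈ 22.4 mm with 12 N; a flat plate should stop at 22.0 mm.
- The pictures before and after the press look the same.
- The bystanders I could see had not moved. In the last picture the arm partly hid the tub lid and the screwdriver, but it never went near the table there.

**What disagreed or failed:**
- **Tilt fit:** the free-tilt fit from the top camera gave 0.065 rad, over the 0.02 rad limit. The fit error barely changes with tilt (0.19 px at 0 rad against 0.12 px at 0.07 rad), so I relied on the contact height instead.
- **Cameras:** the top and side views differed by about 3.5 mm on the starting x position. I found the fence by force instead.
- **First move:** the first command was refused for missing row keys, and nothing moved.

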